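# Put one case away and draw out the next

## Task

Of the three case slides on this dental bench, first push the tray with the half-arch cast fully home into its dock; then hook a fingertip behind the lip of the tray with the full horseshoe cast and draw that tray out along its rails as far as it goes. The casts just ride along: do not touch, lift or upset any of them. Leave the third tray (the straight block with three single teeth) and everything else on the bench where they are.

Things in the scene. Friction and masses are not known exactly. Their poses are not given: they have to be found in the camera images.
- full_dock: Case slide with the full-arch cast (three identical slides, told apart only by the cast they carry): white dock 166 x 114 mm fixed to the bench, open at top and front, walls 28 to 36 mm high, in which a dark steel tray 156 x 96 mm runs on rails. Origin on the bench, mid-dock (its walls reach from -75 to +91 mm along x); x points along the rails away from the tray's lip, z up.
- full_tray (a joint): How far the tray with the full-arch cast is drawn out, m: 0 = fully home on its back stop, 0.100 = fully out on its front stop. It slides level, towards the dock's -x (the robot side) as it grows, needs about 1.5 N plus 3 N per m/s, and stays where it is left (no spring).
- full_lip (a point): Lip at the front end of that tray: an upright plate 6 mm thick (along the rails), 96 mm wide, 34 mm high from tray floor (14 mm above the bench) to top edge (48 mm). Behind it, to +x, is an empty finger bay 51 mm long and 90 mm wide. This point: middle of the top edge, mid-thickness; moves with the tray. Its x axis runs along the rails, lip to pocket (push home = +x, draw out = -x).
- full_pocket (a point): Middle of the pocket floor of the tray with the full-arch cast, 14 mm above the bench, 105 mm from the lip point in +x; axes as the lip's; moves with the tray. The pocket, 94 x 90 mm, holds the loose cast; a ridge 10 mm high parts it from the finger bay.
- full_cast: Middle of the underside of the full-arch cast: a plaster horseshoe with a whole row of teeth (63 wide x 52 x 25 mm high), its round end towards the lip; about 90 g, loose in the tray's pocket, not to be touched or lifted.
- half_dock: Case slide with the half-arch cast (three identical slides, told apart only by the cast they carry): white dock 166 x 114 mm fixed to the bench, open at top and front, walls 28 to 36 mm high, in which a dark steel tray 156 x 96 mm runs on rails. Origin on the bench, mid-dock (its walls reach from -75 to +91 mm along x); x points along the rails away from the tray's lip, z up.
- half_tray (a joint): How far the tray with the half-arch cast is drawn out, m: 0 = fully home on its back stop, 0.100 = fully out on its front stop. It slides level, towards the dock's -x (the robot side) as it grows, needs about 1.5 N plus 3 N per m/s, and stays where it is left (no spring).
- half_lip (a point): Lip at the front end of that tray: an upright plate 6 mm thick (along the rails), 96 mm wide, 34 mm high from tray floor (14 mm above the bench) to top edge (48 mm). Behind it, to +x, is an empty finger bay 51 mm long and 90 mm wide. This point: middle of the top edge, mid-thickness; moves with the tray. Its x axis runs along the rails, lip to pocket (push home = +x, draw out = -x).
- half_pocket (a point): Middle of the pocket floor of the tray with the half-arch cast, 14 mm above the bench, 105 mm from the lip point in +x; axes as the lip's; moves with the tray. The pocket, 94 x 90 mm, holds the loose cast; a ridge 10 mm high parts it from the finger bay.
- half_cast: Middle of the underside of the half-arch cast: one curved half of a horseshoe with teeth (about 32 wide x 52 x 25 mm high); about 90 g, loose in the tray's pocket, not to be touched or lifted.
- dies_dock: Case slide with the die block (three identical slides, told apart only by the cast they carry): white dock 166 x 114 mm fixed to the bench, open at top and front, walls 28 to 36 mm high, in which a dark steel tray 156 x 96 mm runs on rails. Origin on the bench, mid-dock (its walls reach from -75 to +91 mm along x); x points along the rails away from the tray's lip, z up.
- dies_tray (a joint): How far the tray with the die block is drawn out, m: 0 = fully home on its back stop, 0.100 = fully out on its front stop. It slides level, towards the dock's -x (the robot side) as it grows, needs about 1.5 N plus 3 N per m/s, and stays where it is left (no spring).
- dies_lip (a point): Lip at the front end of that tray: an upright plate 6 mm thick (along the rails), 96 mm wide, 34 mm high from tray floor (14 mm above the bench) to top edge (48 mm). Behind it, to +x, is an empty finger bay 51 mm long and 90 mm wide. This point: middle of the top edge, mid-thickness; moves with the tray. Its x axis runs along the rails, lip to pocket (push home = +x, draw out = -x).
- dies_pocket (a point): Middle of the pocket floor of the tray with the die block, 14 mm above the bench, 105 mm from the lip point in +x; axes as the lip's; moves with the tray. The pocket, 94 x 90 mm, holds the loose cast; a ridge 10 mm high parts it from the finger bay.
- dies_cast: Middle of the underside of the die block: a plain straight plaster bar 26 x 60 x 12 mm with three single teeth standing on it, 28 mm high over all; about 90 g, loose in the tray's pocket, not to be touched or lifted.
- bottle_a: Small amber glass bottle with black cap, diameter 26, 62 mm high, standing loose behind, between two docks (bystander, leave alone); origin at its underside.
- bottle_b: Small clear glass bottle with black cap, diameter 26, 55 mm high, standing loose behind, between two docks (bystander, leave alone); origin at its underside.
- jar: Low glass jar with white lid, diameter 30, 34 mm high, standing loose in front, between two docks (bystander, leave alone); origin at its underside.
- tin: Flat brass wax tin, diameter 72, 31 mm high, standing loose right of the slides (bystander, leave alone); origin at its underside.
- brush: Brush, 160 mm long, lying loose left of the slides (bystander, leave alone); origin under its middle.
- driver: Screwdriver, 170 mm long, lying loose right of the slides (bystander, leave alone); origin under its middle.
- mug: Blue mug, diameter 76, 85 mm high, standing loose left of the slides (bystander, leave alone); origin at its underside.

How it is judged:
On the way, in this order (a step that is already met when the one before it is completed fails the run):
1. the half-arch tray is pushed fully home (value of joint half_tray below 0.006 m), for 0.2 s.
2. with the half-arch tray home, the full-arch tray is drawn fully out (value of joint half_tray below 0.006 m and value of joint full_tray above 0.094 m), for 0.2 s.
At the end, for the whole second after the job is handed in: The half-arch tray is within 6 mm of fully home, the full-arch tray within 6 mm of fully out (100 mm), both at rest; the die-block tray has moved less than 10 mm; every cast lies upright (within 0.15 rad) in its own tray's pocket, its centre within 35 mm of the pocket's middle (all of step 2 and distance of dies_lip from where it was at the start of the episode below 0.01 m and velocity of joint full_tray between -0.01 and 0.01 m/s and velocity of joint half_tray between -0.01 and 0.01 m/s and horizontal distance between full_cast and full_pocket below 0.035 m and angle between each of full_cast, half_cast, dies_cast's own z axis and vertical below 0.15 rad and horizontal distance between half_cast and half_pocket below 0.035 m and horizontal distance between dies_cast and dies_pocket below 0.035 m); the robot touches nothing.
It fails at once if a cast is lifted, tipped or leaves its pocket (z of full_cast in the frame of full_pocket above 0.012 m or angle between any of full_cast, half_cast, dies_cast's own z axis and vertical above 0.3 rad or horizontal distance between full_cast and full_pocket above 0.04 m or z of half_cast in the frame of half_pocket above 0.012 m or horizontal distance between half_cast and half_pocket above 0.04 m or z of dies_cast in the frame of dies_pocket above 0.012 m or horizontal distance between dies_cast and dies_pocket above 0.04 m).
It fails at once if the robot touches a cast (contact force between any of full_cast, half_cast, dies_cast and the fingers above 0.5 N or contact force between any of full_cast, half_cast, dies_cast and the arm above 0.5 N).
It fails at once if the die-block tray is moved by more than 10 mm (distance of dies_lip from where it was at the start of the episode above 0.01 m).
It fails at once if a bystander is moved by more than 20 mm (distance of any of bottle_a, bottle_b, jar, tin, brush, driver, mug from where it was at the start of the episode above 0.02 m).
It also fails if it takes over 40 s, if anything falls off the work surface, if the arm or the gripper's body presses on something with over 40 N, if the wrist force passes 120 N, or if a joint passes its speed limit or range.

## Robot

A 6-joint arm with a two-finger parallel gripper is mounted at the origin on the work surface. World frame = base frame: x ahead of the robot, y to its left, z up, the work surface at z = 0. Lengths are in m, angles in rad, forces in N, time in s.
With the tool pointing down it reaches from about 0.35 to 0.725 m from the base axis. Payload 6 kg.
Tool frame: the origin (TCP) lies midway between the tips of the shut fingers; the grasp point (between the pads) lies pinch_z behind it (pinch_z is the distance from the TCP to the grasp point, in m); z points along the fingers, y is the direction in which the jaws open and shut (so a half turn about z gives the same grasp; the last joint's range is limited). The gripper opens to 85 mm and grips with 20 to 120 N. Pads are 22 mm wide; open, the fingers measure 114 mm over their backs; the gripper's body (76 mm by 85 mm) begins 54 mm behind the grasp point. The pads swing forward as they close: fully open they stand 13 mm farther back than shut.
Start: joints at [-0.839, 0.04, 0.085, 0, -1.615, -0.334], TCP at [0.232, -0.553, 0.231] pointing down, gripper open.
Joint ranges: [-2.56, 2.56], [-1.29, 2.01], [-1.08, 1.49], [-3.29, 1.98], [-2.81, -0.18], [-2.99, 2.99]. Speed limits (rad/s): [2.57, 2.57, 3.01, 3.14, 3.14, 3.14].

## Interface

Orientations are given as a unit quaternion [w, x, y, z].
In Python, from cell import read_state, read_camera, camera_params, close_job, pinch_z gives the robot as it stands. The module is installed in compiled form; this text tells all that it offers.
- The arm moves only by the tool carry_out, never from a script. Its arguments are lists of equal length, an entry for each row: "linear": the shift along the world's x, y, z in cm, a list of three; "turn": the turn about the world's z in degrees; "grip": the finger opening in cm, from 0 to 8.54. In form: {"linear": [[dx, dy, dz], ...], "turn": [turn, ...], "grip": [grip, ...]}. A call has 1 to 12 rows; each row shifts and turns the commanded pose from where the row before left it; what a row does not reach is not made up. A row lasts 1/12 s, in which the tool goes at most 41.7 mm and 7.16 degrees, less where a joint would pass 70% of its speed; a pose out of reach is approached as far as the arm can. A call with a gripper value outside its range is refused whole. The fingers move at their own pace and stop on an object; "squeeze" is the grip in N (left out, the last holds). Time passes only in rows, so rows that do not move let the fingers close. It gives the time, the measured TCP pose, the force and the opening at its end, in the units of the state.
- read_state(): the state, without advancing time (a new reading comes with each control period).
- read_camera(name): name is "scene" or "top" or "wrist"; returns the picture (400x640x3 uint8, red, green, blue); there is no depth.
- camera_params(name): a dict with "intrinsics" (3x3 intrinsics, pixels), "rvec" (rotation vector, rad) and "tvec" (3), from world to camera coordinates, as OpenCV has them; the wrist camera has in their place "mount" (4x4, takes a point from camera to tool coordinates, whose origin is the TCP and whose axes are the flange's). Camera axes: x right, y down, z forward; pixel columns grow to the right and rows downward; lengths in m; the calibration is good to about 2 mm. A picture is of the moment at which its call begins: read the wrist's pose just before it. camera_params takes no time and is no camera call.
- close_job(): hands the job in, once; it reports no verdict.
The state is a dict: "time_s": time; "q": joint angles; "joint_vel": joint speeds; "tau": joint torques, N m; "ee_pos": TCP position; "ee_rot": TCP orientation; "wrist_force": force on the tool from outside, world axes, zero at the start; "torque": the same for the moment, N m; "gripper_width": finger opening in m.
Only numpy, scipy, OpenCV 4.12 (cv2) and the standard library are available. Lean on these libraries where they do the work, as an engineer would, in place of code of your own. Each camera call takes 0.05 s, during which the arm holds its last target.

## Working session

There is one attempt and no reset: what is moved stays moved. The work goes in short steps, Python scripts to look and compute and a tool call to move; the robot and the scene stay as the last step left them, time stands still between calls to the robot, and variables do not carry over. Pictures are saved under pics/ and viewed, and the job is handed in when it is done.

Besides the shell and the picture viewer there is one more tool, called after "Call:" as a command line: name --pt "numbers of a row" for each row, then --argument value for the rest. carry_out: Moves the arm, as the interface text tells. Its arguments: {"type":"object","properties":{"linear":{"type":"array","items":{"type":"array","items":{"type":"number"}}},"turn":{"type":"array","items":{"type":"number"}},"grip":{"type":"array","items":{"type":"number"}},"squeeze":{"type":"number"}},"required":["linear","turn","grip"]}

```bash
mkdir -p pics; python3 - <<'E'
from cell import *
import cv2
s=read_state();print({k:s[k] for k in('time_s','ee_pos','ee_rot','gripper_width')},pinch_z)
for n in('scene','top'):
    cv2.imwrite(f'pics/{n}0.png',read_camera(n)[:,:,::-1]); print(n,camera_params(n))
E
```

```text
{'time_s': 0.0, 'ee_pos': array([ 0.23239715, -0.5528068 ,  0.23028157]), 'ee_rot': array([-2.32775770e-04, -1.97628489e-01,  9.80276600e-01,  8.45065013e-04]), 'gripper_width': 0.08511401936851977} 0.0187
scene {'intrinsics': array([[492.35987216,   0.        , 315.00999714],
       [  0.        , 492.35987216, 198.32684931],
       [  0.        ,   0.        ,   1.        ]]), 'rvec': array([ 2.19985909,  0.97206269, -0.39711324]), 'tvec': array([-0.40215014, -0.25248301,  1.6220131 ])}
top {'intrinsics': array([[471.21276665,   0.        , 320.46728835],
       [  0.        , 471.21276665, 204.95727729],
       [  0.        ,   0.        ,   1.        ]]), 'rvec': array([ 2.17452871, -2.1861458 ,  0.10362001]), 'tvec': array([-0.0023431 ,  0.57561085,  1.20628127])}
```

View pics/top0.png

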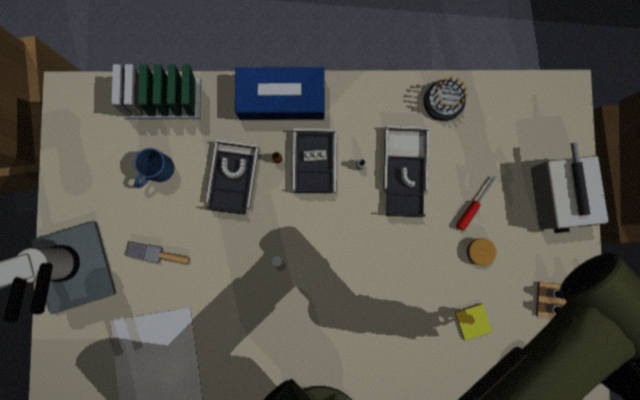

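View pics/scene0.png

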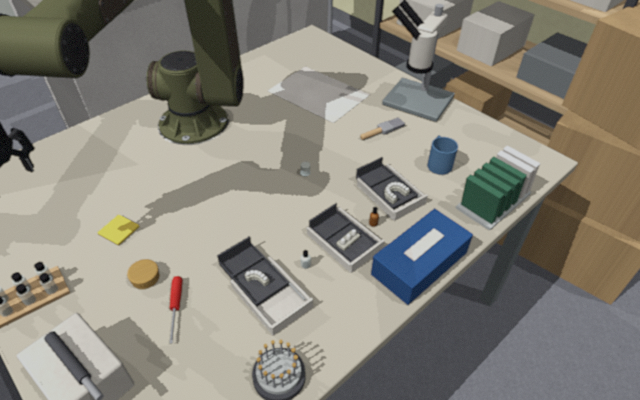

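```bash
python3 - <<'E'
import cv2
a=cv2.imread('pics/top0.png')
for n,(x,y) in dict(f=(190,130),h=(365,115)).items():
    c=cv2.resize(a[y:y+110,x:x+85],None,fx=5,fy=5,interpolation=cv2.INTER_CUBIC)
    c=cv2.convertScaleAbs(c,alpha=1.5,beta=20)
    cv2.imwrite(f'pics/z{n}.png',c)
z=cv2.hconcat([cv2.imread('pics/zf.png'),cv2.imread('pics/zh.png')[:,:375]]);cv2.imwrite('pics/z.png',z)
E
```

```text
(no output)
```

View pics/z.png

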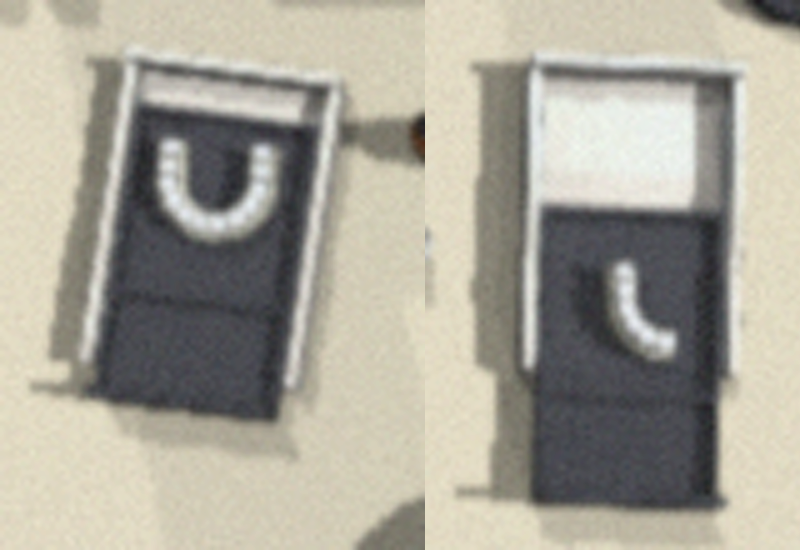

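```bash
cat > h.py <<'E'
import numpy as np,cv2
from cell import *
def ray(n,uv,z):
    p=camera_params(n);R=cv2.Rodrigues(p['rvec'])[0];c=-R.T@p['tvec']
    d=R.T@np.linalg.inv(p['intrinsics'])@np.array([uv[0],uv[1],1.])
    return c+d*(z-c[2])/d[2]
def wray(uv,z,s):
    from scipy.spatial.transform import Rotation as Ro
    p=camera_params('wrist');M=np.array(p['mount']);q=s['ee_rot']
    R=Ro.from_quat([q[1],q[2],q[3],q[0]]).as_matrix()
    c=R@M[:3,3]+s['ee_pos'];d=R@M[:3,:3]@np.linalg.inv(p['intrinsics'])@np.array([uv[0],uv[1],1.])
    return c+d*(z-c[2])/d[2]
E
python3 - <<'E'
from h import *
np.set_printoptions(precision=4,suppress=True)
F=lambda u,v:(190+(u+.5)/5-.5,130+(v+.5)/5-.5)
H=lambda u,v:(365+(u-424.5)/5-.5,115+(v+.5)/5-.5)
for nm,f,L,D in (('full',F,[(98,395),(275,418)],[(128,50),(342,78),(82,360),(298,388)]),('half',H,[(533,502),(722,503)],[(531,54),(744,68),(525,372),(738,375)])):
    l=[ray('top',f(*x),.048) for x in L]; d=[ray('top',f(*x),.036 if i<2 else .03) for i,x in enumerate(D)]
    print(nm);print(np.array(l));print(np.array(d))
    for a,b in((l[1],l[0]),(d[1],d[0])):
        e=b-a;print('w',np.linalg.norm(e),'yaw',np.degrees(np.arctan2(-e[0],e[1])))
    for i in(0,1):
        e=d[i]-d[i+2];print('len',np.linalg.norm(e[:2]),'yaw',np.degrees(np.arctan2(e[1],e[0])))
print(ray('top',(279,262),.034),'jar', ray('top',(277,157),.06),ray('top',(361,163),.055))
print(camera_params('wrist'))
E
```

```text
full
[[0.5657 0.2795 0.048 ]
 [0.5534 0.1889 0.048 ]]
[[0.7478 0.2693 0.036 ]
 [0.7324 0.1573 0.036 ]
 [0.5854 0.2922 0.03  ]
 [0.5702 0.1799 0.03  ]]
w 0.09139119244873932 yaw -7.710299441137974
w 0.11306547100137694 yaw -7.795027164654209
len 0.16395722639784513 yaw -8.03786047747574
len 0.1637599108066421 yaw -7.9461159752242905
half
[[ 0.5469 -0.1735  0.048 ]
 [ 0.5459 -0.2705  0.048 ]]
[[ 0.784  -0.1785  0.036 ]
 [ 0.776  -0.2906  0.036 ]
 [ 0.6162 -0.1732  0.03  ]
 [ 0.6141 -0.2847  0.03  ]]
w 0.0970183461405094 yaw -0.5992276474343846
w 0.11240413957646803 yaw -4.044586179980886
len 0.16786123436903283 yaw -1.7910615805350651
len 0.1620674334495565 yaw -2.0816299528608266
[0.4284 0.1019 0.034 ] jar [0.6963 0.1055 0.06  ] [ 0.6808 -0.11    0.055 ]
{'intrinsics': array([[308.1207,   0.    , 323.3242],
       [  0.    , 308.1207, 199.7688],
       [  0.    ,   0.    ,   1.    ]]), 'mount': array([[ 0.0004, -0.9467, -0.3221,  0.0831],
       [ 1.    ,  0.0002,  0.0007,  0.0012],
       [-0.0006, -0.3221,  0.9467, -0.142 ],
       [ 0.    ,  0.    ,  0.    ,  1.    ]])}
```

Call:
carry_out --pt "2.1 2.75 0" --pt "2.1 2.75 0" --pt "2.1 2.75 0" --pt "2.1 2.75 0" --pt "2.1 2.75 0" --pt "2.1 2.75 0" --pt "2.1 2.75 0" --pt "2.1 2.75 0" --pt "2.1 2.75 0" --pt "2.1 2.75 0" --pt "2.1 2.75 0" --pt "2.1 2.75 0" --turn '[-2.1,-2.1,-2.1,-2.1,-2.1,-2.1,-2.1,-2.1,-2.1,-2.1,-2.1,-2.1]' --grip '[0,0,0,0,0,0,0,0,0,0,0,0]'

```text
time_s: 1.1
ee_pos: [0.4851, -0.2214, 0.231]
ee_rot: [-0.0, 0.022, 1.0, 0.0]
wrist_force: [0.1, 0.5, 0.5]
gripper_width: 0.0
```

Call:
carry_out --pt "0 0 0" --pt "0 0 0" --pt "0 0 0" --turn '[0,0,0]' --grip '[0,0,0]'

```text
time_s: 1.35
ee_pos: [0.4843, -0.2231, 0.2309]
ee_rot: [-0.0, 0.021, 1.0, 0.0]
wrist_force: [-0.1, -0.4, 0.2]
gripper_width: 0.0001
```

```bash
python3 - <<'E'
from h import *
s=read_state();print(s['ee_pos'],s['ee_rot'],s['time_s'],s['gripper_width'])
cv2.imwrite('pics/w1.png',read_camera('wrist')[:,:,::-1])
E
```

```text
[ 0.4842555  -0.22312324  0.23094191] [-4.12583872e-04  2.05919889e-02  9.99787877e-01  3.27103250e-05] 1.35 9.373896540757035e-05
```

View pics/w1.png

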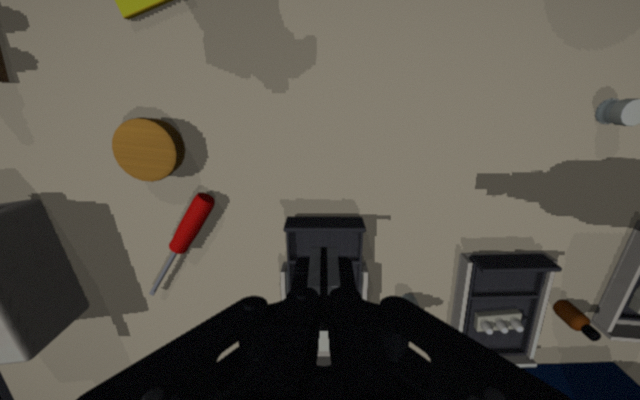

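```bash
python3 - <<'E'
from h import *
s=read_state()
a=cv2.imread('pics/w1.png')
c=cv2.resize(a[200:300,260:400],None,fx=5,fy=5,interpolation=cv2.INTER_CUBIC);cv2.imwrite('pics/w1z.png',cv2.convertScaleAbs(c,alpha=2,beta=20))
for uv,z in(((286,218),.014),((363,218),.014),((288,232),.048),((363,230),.048)):print(uv,wray(uv,z,s))
E
```

```text
(286, 218) [ 0.54468604 -0.27187666  0.014     ]
(363, 218) [ 0.54873284 -0.17522993  0.014     ]
(288, 232) [ 0.54853836 -0.26596338  0.048     ]
(363, 230) [ 0.54963732 -0.17937398  0.048     ]
```

View pics/w1z.png

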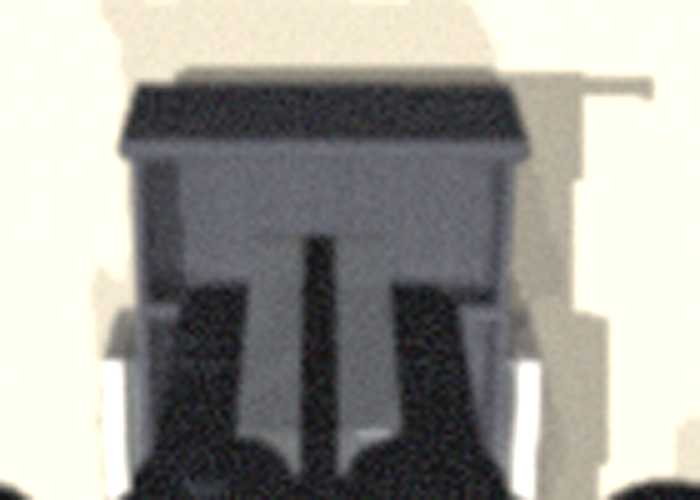

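Call:
carry_out --pt "0 0 -3.3" --pt "0 0 -3.3" --pt "0 0 -3.3" --pt "0 0 -3.3" --pt "0 0 -3.3" --pt "0 0 -3.3" --pt "1.0 -0.03 0" --pt "1.0 -0.03 0" --pt "1.0 -0.03 0" --pt "1.0 -0.03 0" --pt "0.6 0 0" --pt "0.6 0 0" --turn '[0,0,0,0,0,0,0,0,0,0,0,0]' --grip '[0,0,0,0,0,0,0,0,0,0,0,0]'

```text
time_s: 2.4
ee_pos: [0.5369, -0.2248, 0.0336]
ee_rot: [0.0, 0.021, 1.0, 0.0]
wrist_force: [-1.9, -0.6, 0.5]
gripper_width: 0.0001
```

Call:
carry_out --pt "0.4 0 0" --pt "0.6 -0.02 0" --pt "0.6 -0.02 0" --pt "0.6 -0.02 0" --pt "0.6 -0.02 0" --pt "0.6 -0.02 0" --pt "0.6 -0.02 0" --pt "0.6 -0.02 0" --pt "0.6 -0.02 0" --pt "0.6 -0.02 0" --turn '[0,0,0,0,0,0,0,0,0,0]' --grip '[0,0,0,0,0,0,0,0,0,0]'

```text
time_s: 3.23
ee_pos: [0.595, -0.2261, 0.0332]
ee_rot: [-0.0, 0.021, 1.0, 0.0]
wrist_force: [-1.6, -1.1, 0.6]
gripper_width: 0.0003
```

Call:
carry_out --pt "0.3 -0.01 0" --pt "0.3 -0.01 0" --pt "0.3 -0.01 0" --pt "0.2 0 0" --pt "0.2 0 0" --turn '[0,0,0,0,0]' --grip '[0,0,0,0,0]'

```text
time_s: 3.65
ee_pos: [0.6053, -0.2265, 0.0331]
ee_rot: [-0.003, 0.021, 1.0, 0.0]
wrist_force: [-17.1, 1.5, 8.6]
gripper_width: -0.0002
```

Call:
carry_out --pt "0 0 0" --pt "0 0 0" --pt "0 0 0" --turn '[0,0,0]' --grip '[0,0,0]'

```text
time_s: 3.9
ee_pos: [0.6052, -0.2265, 0.0331]
ee_rot: [-0.003, 0.021, 1.0, 0.0]
wrist_force: [-9.5, 1.4, 5.2]
gripper_width: 0.0
```

Call:
carry_out --pt "-1 0 0" --pt "-1 0 0" --pt "-2 0 0" --pt "-2 0 0" --pt "-2 0 3" --pt "0 0 4" --pt "0 0 4" --pt "0 0 3" --turn '[0,0,0,0,0,0,0,0]' --grip '[0,0,0,0,0,0,0,0]'

```text
time_s: 4.57
ee_pos: [0.5281, -0.2267, 0.1777]
ee_rot: [0.002, 0.021, 1.0, -0.0]
wrist_force: [1.2, -0.3, 0.6]
gripper_width: 0.0001
```

```bash
python3 - <<'E'
from h import *
s=read_state();print(s['ee_pos'],s['time_s'])
c=read_camera('wrist')[:,:,::-1];cv2.imwrite('pics/w2.png',c)
t=read_camera('top')[:,:,::-1]
cv2.imwrite('pics/t2.png',cv2.convertScaleAbs(cv2.resize(t[100:260,190:450],None,fx=3,fy=3,interpolation=cv2.INTER_CUBIC),alpha=1.5,beta=20))
E
```

```text
[ 0.52805188 -0.22666658  0.17766613] 4.5667
```

View pics/t2.png

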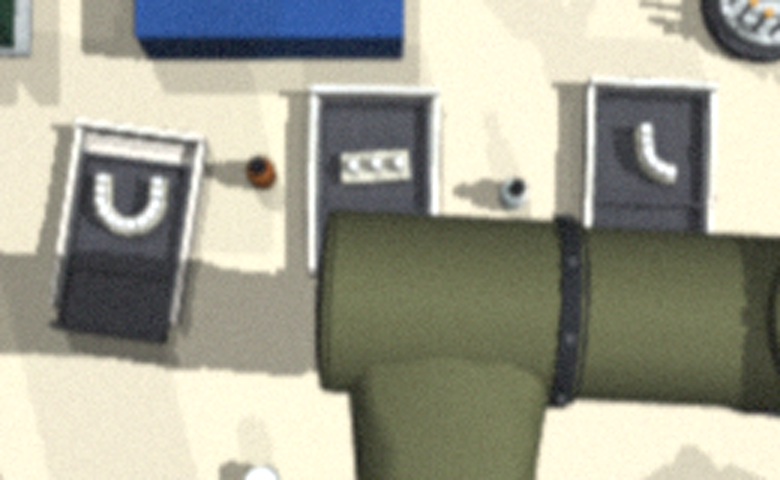

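View pics/w2.png

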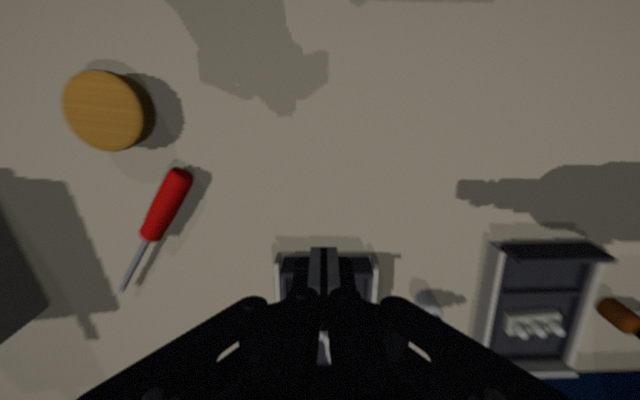

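Call:
carry_out --pt "0 2 1" --pt "0 3.9 1" --pt "0 4.0 0" --pt "0 4.0 0" --pt "0 4.0 0" --pt "0 4.0 0" --pt "0 4.0 0" --pt "0 4.0 0" --pt "0 4.0 0" --pt "0 4.0 0" --pt "0 4.0 0" --pt "0 4.0 0" --turn '[0,0,-1,-1,-1,-1,-1,-0.5,0,0,0,0]' --grip '[0,0,0,0,0,0,0,0,0,0,0,0]'

```text
time_s: 5.67
ee_pos: [0.527, 0.2352, 0.1932]
ee_rot: [0.0, 0.069, 0.998, 0.001]
wrist_force: [0.6, -0.6, 0.6]
gripper_width: -0.0007
```

Call:
carry_out --pt "0 0.3 0" --pt "0 0 0" --pt "0 0 0" --turn '[0,0,0]' --grip '[0,0,0]'

```text
time_s: 5.92
ee_pos: [0.5273, 0.2359, 0.1928]
ee_rot: [-0.0, 0.068, 0.998, 0.0]
wrist_force: [-0.2, 0.3, 0.2]
gripper_width: -0.0001
```

```bash
python3 - <<'E'
from h import *
s=read_state();print(s['ee_pos'],s['ee_rot'],s['time_s'])
c=read_camera('wrist')[:,:,::-1];cv2.imwrite('pics/w3.png',c)
cv2.imwrite('pics/w3z.png',cv2.convertScaleAbs(cv2.resize(c[200:300,240:400],None,fx=5,fy=5,interpolation=cv2.INTER_CUBIC),alpha=2,beta=20))
E
```

```text
[0.52730912 0.23592344 0.19284285] [-1.50146405e-04  6.84574775e-02  9.97654024e-01  1.35371231e-05] 5.9167
```

View pics/w3z.png

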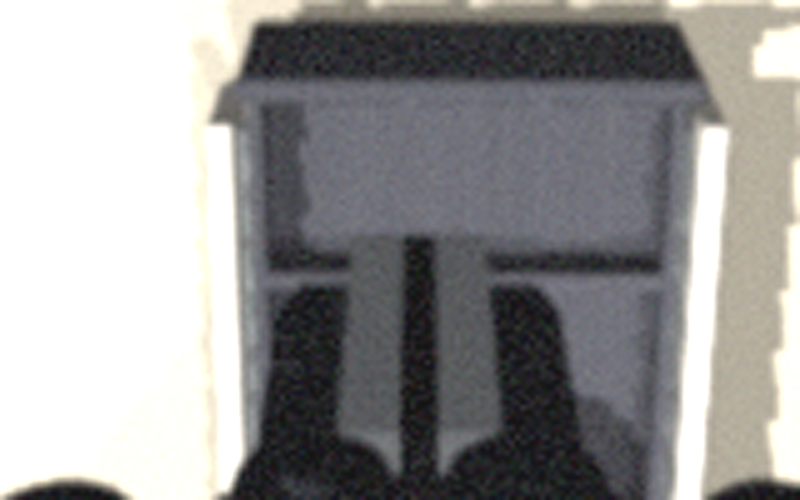

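```bash
python3 - <<'E'
from h import *
s=read_state()
for n,u,v,z in(('Lfront',232,80,.048),('Rfront',703,80,.048),('Lback',262,102,.048),('ridge',310,275,.024),('ridgeR',640,275,.024)):print(n,wray((240+u/5,200+v/5),z,s))
E
```

```text
Lfront [0.5534161  0.19537183 0.048     ]
Rfront [0.56638945 0.28889696 0.048     ]
Lback [0.55894283 0.20052134 0.048     ]
ridge [0.61187317 0.20017956 0.024     ]
ridgeR [0.62217544 0.27443794 0.024     ]
```

Call:
carry_out --pt "2 -0.1 0" --pt "2 -0.1 0" --pt "2 -0.1 0" --pt "0 0 0" --pt "0 0 -3" --pt "0 0 -3" --pt "0 0 -3" --pt "0 0 -2.5" --pt "0 0 -2" --pt "0 0 -1.5" --pt "0 0 -1.5" --pt "0 0 0" --turn '[0,0,0,0,0,0,0,0,0,0,0,0]' --grip '[0,0,0,0,0,0,0,0,0,0,0,0]'

```text
time_s: 6.97
ee_pos: [0.5856, 0.2304, 0.0248]
ee_rot: [-0.002, 0.07, 0.998, -0.001]
wrist_force: [-1.0, -0.0, -0.4]
gripper_width: 0.0002
```

Call:
carry_out --pt "-0.5 0.07 0.1" --pt "-0.5 0.07 0" --pt "-0.5 0.07 0" --pt "-0.6 0.08 0" --pt "-0.6 0.08 0" --pt "-0.6 0.08 0" --pt "-0.6 0.08 0" --pt "-0.6 0.08 0" --pt "-0.6 0.08 0" --pt "-0.6 0.08 0" --pt "-0.6 0.08 0" --pt "-0.6 0.08 0" --turn '[0,0,0,0,0,0,0,0,0,0,0,0]' --grip '[0,0,0,0,0,0,0,0,0,0,0,0]'

```text
time_s: 7.97
ee_pos: [0.5178, 0.2421, 0.0292]
ee_rot: [-0.0, 0.069, 0.998, 0.0]
wrist_force: [1.5, 1.2, 0.8]
gripper_width: 0.0
```

Call:
carry_out --pt "-0.5 0.07 0" --pt "-0.4 0.06 0" --pt "-0.3 0.04 0" --pt "-0.3 0.04 0" --pt "-0.3 0.04 0" --pt "-0.3 0.04 0" --turn '[0,0,0,0,0,0]' --grip '[0,0,0,0,0,0]'

```text
time_s: 8.47
ee_pos: [0.4972, 0.2448, 0.0292]
ee_rot: [-0.0, 0.069, 0.998, 0.0]
wrist_force: [1.6, 1.4, 0.1]
gripper_width: -0.0002
```

Call:
carry_out --pt "-0.3 0.04 0" --pt "-0.3 0.04 0" --pt "-0.3 0.04 0" --pt "-0.2 0.03 0" --turn '[0,0,0,0]' --grip '[0,0,0,0]'

```text
time_s: 8.8
ee_pos: [0.4942, 0.2453, 0.0296]
ee_rot: [0.008, 0.069, 0.998, 0.001]
wrist_force: [57.6, -7.7, -32.3]
gripper_width: 0.0001
```

Call:
carry_out --pt "0.5 -0.07 0" --pt "0 0 0" --pt "0 0 0" --turn '[0,0,0]' --grip '[0,0,0]'

```text
time_s: 9.05
ee_pos: [0.4944, 0.2448, 0.0293]
ee_rot: [0.003, 0.07, 0.998, 0.0]
wrist_force: [19.2, -2.7, -9.1]
gripper_width: -0.0003
```

Call:
carry_out --pt "0.6 -0.08 0" --pt "0.6 -0.08 0" --pt "0.4 -0.05 0" --pt "0 0 0" --pt "0 0 2" --pt "0 0 3" --pt "0 0 4" --pt "0 0 4" --pt "-3 0 3" --pt "-4 0 0" --pt "-4 0 0" --pt "0 0 0" --turn '[0,0,0,0,0,0,0,0,0,0,0,0]' --grip '[0,0,0,0,0,0,0,0,0,0,0,0]'

```text
time_s: 10.05
ee_pos: [0.3938, 0.2435, 0.19]
ee_rot: [0.0, 0.067, 0.998, 0.002]
wrist_force: [2.0, 0.4, 1.0]
gripper_width: -0.0002
```

```bash
python3 - <<'E'
from h import *
s=read_state();print(s['ee_pos'],s['time_s'],s['wrist_force'])
cv2.imwrite('pics/w4.png',read_camera('wrist')[:,:,::-1])
t=read_camera('top')[:,:,::-1]
cv2.imwrite('pics/t4.png',cv2.convertScaleAbs(cv2.resize(t[100:280,190:450],None,fx=3,fy=3,interpolation=cv2.INTER_CUBIC),alpha=1.5,beta=20))
t=read_camera('scene')[:,:,::-1]
cv2.imwrite('pics/s4.png',t)
E
```

```text
[0.39376769 0.24350047 0.19004865] 10.05 [2.03384418 0.43017553 0.99174378]
```

View pics/t4.png

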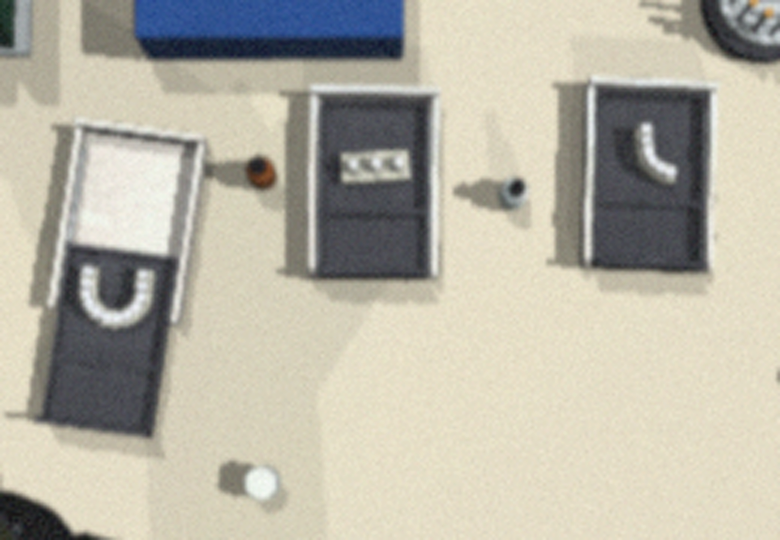

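View pics/s4.png

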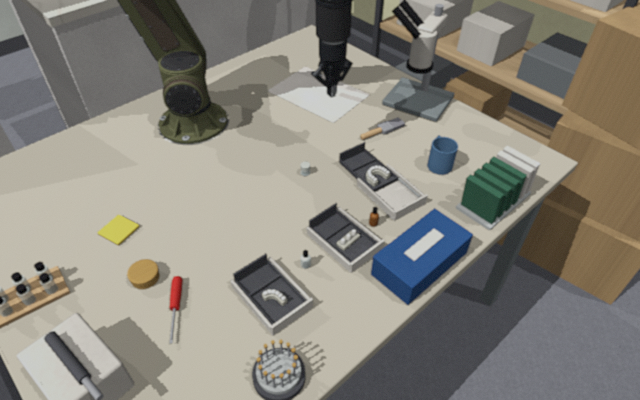

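View pics/w4.png

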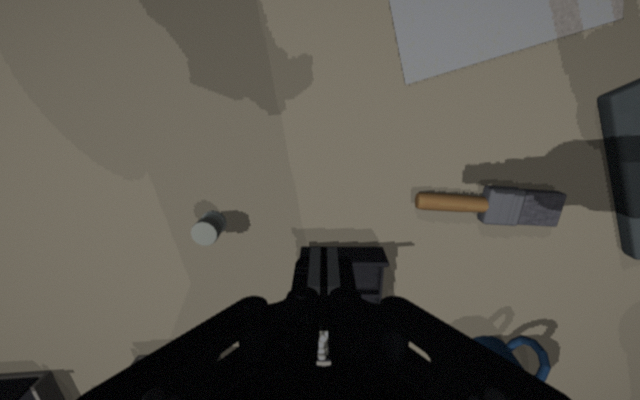

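```bash
python3 - <<'E'
from h import *
T=lambda u,v:(190+(u+.5)/3-.5,100+(v+.5)/3-.5)
def m(a,b,z): return (ray('top',T(*a),z)+ray('top',T(*b),z))/2
f=m((75,122),(204,139),.036)-m((42,418),(152,436),.048)
h=m((588,79),(715,86),.036)-m((585,266),(708,270),.048)
d=m((311,88),(439,93),.036)-m((310,274),(437,278),.048)
print([np.linalg.norm(x[:2]) for x in(f,h,d)])
E
```

```text
[np.float64(0.2596905602510187), np.float64(0.16557973017142735), np.float64(0.1648452278998203)]
```

```bash
python3 - <<'E'
from h import *
p=camera_params('top');R=cv2.Rodrigues(p['rvec'])[0];print(-R.T@p['tvec'])
for i in range(3):
    pass
t=np.mean([read_camera('top').astype(float) for _ in range(6)],0).astype(np.uint8)[:,:,::-1]
cv2.imwrite('pics/avg.png',t)
a=cv2.resize(t[135:250,198:262],None,fx=5,fy=5,interpolation=cv2.INTER_CUBIC)
b=cv2.resize(t[120:235,380:444],None,fx=5,fy=5,interpolation=cv2.INTER_CUBIC)
cv2.imwrite('pics/z5.png',cv2.convertScaleAbs(cv2.hconcat([a,b]),alpha=1.8,beta=20))
E
```

```text
[0.46816433 0.00424908 1.25189934]
```

View pics/z5.png

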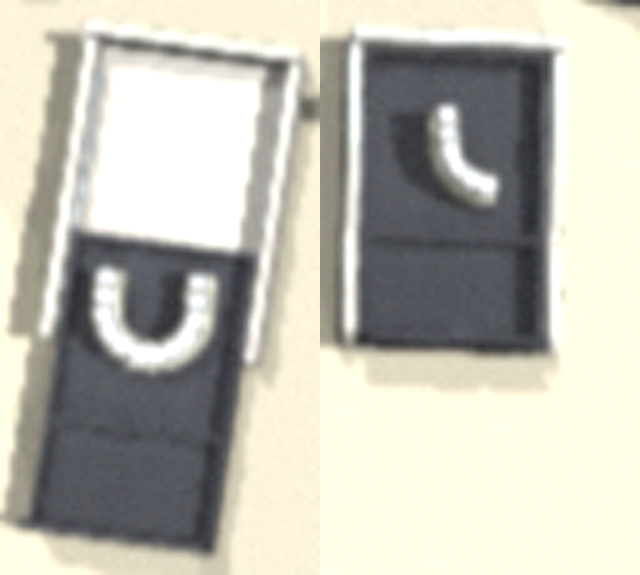

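```bash
python3 - <<'E'
from h import *
A=lambda u,v:(198+(u+.5)/5-.5,135+(v+.5)/5-.5)
B=lambda u,v:(380+(u-320+.5)/5-.5,120+(v+.5)/5-.5)
m=lambda f,a,b,z:(ray('top',f(*a),z)+ray('top',f(*b),z))/2
f=m(A,(88,30),(303,58),.036)-m(A,(55,427),(220,441),.024)
h=m(B,(352,30),(562,45),.036)-m(B,(362,239),(548,243),.024)
print(np.linalg.norm(f[:2]),np.linalg.norm(h[:2]))
print(read_state()['time_s'])
E
```

```text
0.2057108699485357 0.1062708875071612
10.5
```

Both ridge measurements and the two hard stops agree: the difference is 99.4 mm, so the half tray is home and the full tray is out.

```bash
python3 -c "
from cell import *
print(close_job())"
```

```text
the job is handed in; nothing more can be done
None
```

I pushed the half-arch tray home until it met its back stop (17 N at the wrist). I then hooked the shut fingers behind the full-arch tray's lip and drew it out to its front stop, where the wrist force peaked at about 58 N. After that I lifted the gripper clear and handed the job in, with 10.5 s on the clock.

- **Tray positions:** in the last top view, the full tray's ridge is 99.4 mm farther from its dock's rear wall than the half tray's. That fits fully out and fully home. My first check, on the lip edges, gave only 94 mm. I put that down to the camera seeing the front faces of the lips on the home trays, which adds about 4 mm.
- **Casts and the rest:** in the last pictures all three casts stand upright in their pockets. The die-block tray and the nearby objects look unmoved; I judged that by eye and did not measure it.

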